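Mix the fluid samples and lock them in the carrier

TASK

Agitate each sample canister standing on the bench, from the widest to the slimmest: hold it upright and press it down centrally on the mixer's sprung pad until the pad is fully depressed, and keep it there for three seconds. Stand every canister upright in a bay of its own in the carrier (any bay; its hold-down bar lies across the bays to begin with), and at the end swing the bar shut over them until it rests fully home in its catch. Two or three canisters are there; leave the modulator, the converters and the controller on the bench where they are.

Things in the scene. Friction and masses are not known exactly. Their poses are not given: they have to be found in the camera images.
- canister_wide: sealed sample canister, the widest of up to three: aluminium cylinder 64 mm in diameter from the foot to 80 mm, its lowest 22 mm a heavy steel foot, with a black screw cap 58 mm in diameter from 80 to 95 mm; 0.15 to 0.45 kg. Starts upright on the bench to the robot's left. Origin at the centre of its underside, z up along its axis. May be absent.
- canister_medium: sealed sample canister, the middle of up to three: aluminium cylinder 56 mm in diameter from the foot to 80 mm, its lowest 22 mm a heavy steel foot, with a black screw cap 50 mm in diameter from 80 to 95 mm; 0.15 to 0.45 kg. Starts upright on the bench to the robot's left. Origin at the centre of its underside, z up along its axis. May be absent.
- canister_slim: sealed sample canister, the slimmest of up to three: aluminium cylinder 46 mm in diameter from the foot to 80 mm, its lowest 22 mm a heavy steel foot, with a black screw cap 40 mm in diameter from 80 to 95 mm; 0.15 to 0.45 kg. Starts upright on the bench to the robot's left. Origin at the centre of its underside, z up along its axis. May be absent.
- mixer: touch mixer, a grey fixed housing 110 x 130 x 70 mm (x, y, z) with a round black sprung pad 74 mm in diameter on top, in the middle. Origin at the centre of its underside, z up; it is turned about the vertical by up to 0.4 rad.
- pad_rest (a point): centre of the top face of the mixer's pad when not pressed, 92 mm above the bench; fixed to the housing (does not sink with the pad)
- mixer_pad: the sprung pad itself; origin at the centre of its top face; sinks vertically up to 12 mm. It starts to move at 7 N and reaches its stop at 17 N; a canister's weight alone does not move it. Counts as fully depressed from 10 mm on.
- carrier: fixed open aluminium tray 80 x 230 mm (x, y), walls 50 mm high, 5 mm thick, inner floor at 5 mm; two cross walls make three bays, 70 x 70 mm, 75 mm apart in a row along y. Origin at the centre of its underside, z up; x points away from the robot within 0.15 rad. At y = +140 mm stands the bar's pivot post, at y = -140 mm the catch, a 126 mm high post with a slot open towards -x.
- bay_far (a point): centre of the inner floor of the bay beside the catch (carrier y = -75 mm), 5 mm above the bench; axes as the carrier's
- bay_middle (a point): centre of the inner floor of the middle bay
- bay_near (a point): centre of the inner floor of the bay beside the bar's pivot (carrier y = +75 mm)
- bar (a joint): angle of the hold-down bar about its vertical pivot, rad: 0 = closed over the middle of the tray, home in the catch (a stop); grows as it swings open towards the robot, at most 2.0; starts at 0.02 to 0.35, over the bays. Stays where left (0.10 N m friction). Flat steel, 14 mm wide, 285 mm from pivot to tip, 106 to 116 mm above the bench: it clears canisters in the bays (tops at 100 mm).
- bar_post (a point): on the bar's grip post, a black upright cylinder 16 mm in diameter and 40 mm tall (116 to 156 mm above the bench) standing on the bar 150 mm from its pivot; this point is on the post's axis 140 mm above the bench, the height to grip it from above
- bar_pivot (a point): on the vertical axis of the bar's pivot, 111 mm above the bench
- modulator_a: bystander: brake modulator, aluminium block on a black base with a round motor on top, 110 x 110 x 130 mm; origin under its centre
- converter_a: bystander: flat dark grey box 80 x 110 x 28 mm; origin under its centre
- converter_b: bystander: a second flat dark grey box of the same size
- controller: bystander: black controller housing 110 x 130 x 38 mm with aluminium coil cups on top; origin under its centre
There are look-alikes about, which are no part of the job. Leave any red look-alike of the canister_wide alone.

How it is judged:
By the outcome, as a careful person would: the job done as asked, in the order asked, and still so for the second after the job is handed in, with the robot touching nothing.
Of canister_wide, canister_medium, canister_slim only 2 to 3 are there at a start; the rules pass over those that are not, and their reading is None.
At some moment in a run one of canister_wide, canister_medium may be knocked a few centimetres aside while the robot is not near it.
It also fails if it takes over 210 s, if anything falls off the work surface, if the arm or the gripper's body presses on something with over 40 N, if the wrist force passes 120 N, or if a joint passes its speed limit or range.

ROBOT

A 6-joint arm with a two-finger parallel gripper is mounted at the origin on the work surface. World frame = base frame: x ahead of the robot, y to its left, z up, the work surface at z = 0. Lengths are in m, angles in rad, forces in N, time in s.
With the tool pointing down it reaches from about 0.3 to 0.775 m from the base axis. Payload 14.6 kg.
Tool frame: the origin (TCP) lies midway between the tips of the shut fingers; the grasp point (between the pads) lies 19 mm behind it (tcp_to_grasp is the distance from the TCP to the grasp point, in m); z points along the fingers, y is the line along which they close (so a half turn about z gives the same grasp; the last joint's range is limited). The gripper opens to 94 mm and grips with 3 to 60 N. Pads are 16 mm wide; open, the fingers measure 119 mm over their backs; the gripper's body (75 mm by 177 mm) begins 78 mm behind the grasp point.
Start: joints at [-1.39, 0.3, 1.521, -0, 1.321, -0.067], TCP at [0.135, -0.533, 0.182] pointing down, gripper open.
Joint ranges: [-3.03, 3.03], [-0.79, 2.21], [0.23, 2.52], [-1.04, 4.18], [0, 3.07], [-2.55, 2.55]. Speed limits (rad/s): [2.22, 2.22, 2.57, 3.14, 3.14, 3.14].

INTERFACE

Orientations are given as [roll, pitch, yaw] about the fixed x, y, z axes, in that order (R = Rz(yaw) Ry(pitch) Rx(roll)).
In Python, from station import * gives the robot as it stands.
- The arm moves only by the tool send_rows, never from a script. Its argument "motion" is a list of rows, each a list of 3 entries, a list of its own where there are three numbers: the shift along the tool's x, y, z in units of 0.03 m (1.0 is 0.03 m), then the turn, a rotation vector about the tool's x, y, z in units of 0.12 rad (1.0 is 0.12 rad), then the opening, from -1 (shut) to 1 (fully open). In form: [[[x, y, z], [rx, ry, rz], grip], ...]. A call has 1 to 12 rows; each row shifts and turns the commanded pose from where the row before left it, along the tool's axes as they then stand; what a row does not reach is not made up. A row lasts 1/10 s, in which the tool goes at most 50 mm and 8.59 degrees, less where a joint would pass 70% of its speed; a pose out of reach is approached as far as the arm can. A call with a number of a shift or a turn outside -1 to 1 is refused whole. A call with a gripper value outside its range is refused whole. The fingers move at their own pace and stop on an object; "squeeze" is the grip in N (left out, the last holds). Time passes only in rows, so rows that do not move let the fingers close. It gives the time, the measured TCP pose, the force, the opening and the grip force at its end, in the units of the state.
- get_obs(): the state, without advancing time (a new reading comes with each control period).
- camera(name): name is "side" or "top"; returns a dict with "pixels" (420x560x3 uint8, red, green, blue), "depth" (420x560 float32, m along the optical axis (not along the pixel's ray), 0 where there is no reading), "fx", "fy", "cx", "cy" (pixels), "rvec" (rotation vector, rad) and "tvec" (3), from world to camera coordinates, as OpenCV has them. Camera axes: x right, y down, z forward; pixel columns grow to the right and rows downward; lengths in m; the calibration is good to about 2 mm. A picture is of the moment at which its call begins.
- hand_in(): hands the job in; it is judged then, once.
The state is a dict: "time_s": time; "qpos": joint angles; "joint_vel": joint speeds; "tau": joint torques, N m; "ee_pos": TCP position; "eef_rot": TCP orientation; "force": force on the tool from outside, world axes, zero at the start; "moment": the same for the moment, N m; "grip_width": finger opening in m; "grip_force": force on a finger pad.
Only numpy, scipy, OpenCV 4.12 (cv2) and the standard library are available. Lean on these libraries where they do the work, as an engineer would, in place of code of your own. Each camera call takes 0.05 s, during which the arm holds its last target. There are 200 camera calls.

## Working session

There is one attempt and no reset: what is moved stays moved. The work goes in short steps, Python scripts to look and compute and a tool call to move; the robot and the scene stay as the last step left them, time stands still between calls to the robot, and variables do not carry over. Pictures are saved under pics/ and viewed, at most 14 in all, crops included, and the job is handed in when it is done.

Besides the shell and the picture viewer there is one more tool, called after ">>>" as name(argument=value, ...), one argument or row to a line, values as JSON. send_rows: Moves the arm, as the interface text tells. Its arguments: {"type":"object","properties":{"motion":{"type":"array"},"squeeze":{"type":"number"}},"required":["motion"]}

```bash
ls; mkdir -p pics; cat > h.py <<'E'
from station import *
import numpy as np, cv2
def cam(n):
    c=camera(n); c['R']=cv2.Rodrigues(np.array(c['rvec'],float))[0]; c['t']=np.array(c['tvec'],float).ravel(); return c
def cloud(c):
    d=c['depth']; v,u=np.mgrid[:420,:560]
    p=np.stack([(u-c['cx'])/c['fx']*d,(v-c['cy'])/c['fy']*d,d],-1)
    w=(p-c['t'])@c['R']; w[d==0]=np.nan; return w
def save(c,n): cv2.imwrite('pics/'+n,c['pixels'][...,::-1])
E
python3 - <<'E'
from h import *
print(get_obs())
for n in('top','side'):
    c=cam(n); save(c,n+'1.png'); print(n,c['fx'],-c['R'].T@c['t'],c['R'][2]); np.savez(n+'1',w=cloud(c),p=c['pixels'])
E
```

```text
pics
{'time_s': 0.0, 'qpos': array([-1.38958812e+00,  3.00465974e-01,  1.52156598e+00,  8.59532974e-08,
        1.32071234e+00, -6.65823880e-02]), 'joint_vel': array([-2.36993292e-03,  1.59307678e-04,  6.02744055e-04,  1.58506219e-03,
        2.58016103e-05,  7.23183871e-04]), 'tau': array([ 2.57805994e-03, -5.31800795e+01, -3.52732444e+01,  7.09005701e-02,
        2.44830572e-02, -1.25249289e-04]), 'ee_pos': array([ 0.13484925, -0.53291696,  0.18179555]), 'eef_rot': array([-3.14044357e+00, -7.67056050e-05,  2.47790525e-01]), 'force': array([-0.35034057,  0.00593652,  0.87017339]), 'moment': array([ 0.05513504,  0.00979943, -0.01977216]), 'grip_force': 0.0, 'grip_width': 0.09387764473778488}
top 388.6547818682369 [0.38745359 0.02877142 1.02940297] [ 0.21226869  0.02689296 -0.97684122]
side 461.7584935188763 [0.21990368 1.04059349 0.7064963 ] [ 0.27980561 -0.82711286 -0.48743526]
```

View pics/top1.png

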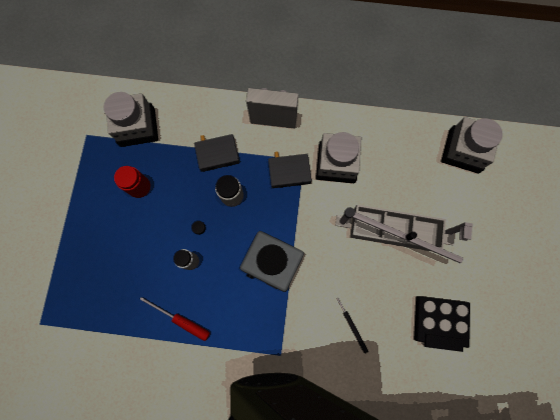

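View pics/side1.png

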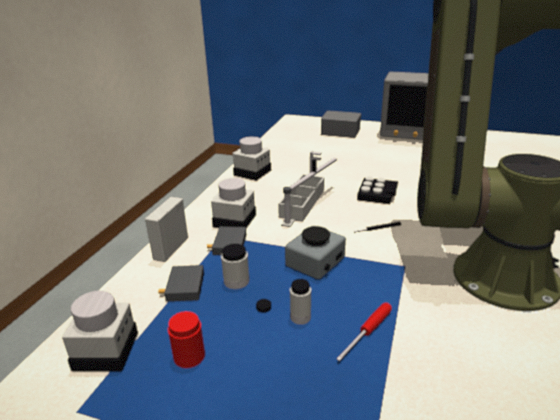

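The top view shows grey canisters at (229,190) and (185,259). The red look-alike is at (131,180) and a loose black cap at (198,228). The modulator tops at (120,108), (343,150) and (483,136) could also pass for round cans. The mixer pad is at (271,260), the carrier at (400,228), the bar post at (411,237) and the pivot at (348,214). I choose the two grey, black-capped cylinders and will measure them and check them in a crop.

```bash
cat > m.py <<'E'
from h import *
def circ(P):
    x,y=P[:,0],P[:,1]; s=np.linalg.lstsq(np.c_[x,y,np.ones(len(x))],x*x+y*y,rcond=None)[0]
    c=s[:2]/2; return c,np.sqrt(s[2]+c@c)
def disc(w,box,zr):
    x0,x1,y0,y1=box
    m=(w[...,0]>x0)&(w[...,0]<x1)&(w[...,1]>y0)&(w[...,1]<y1)&(w[...,2]>zr[0])&(w[...,2]<zr[1])
    return w[m],m
def topdisc(w,box,zr):
    P,m=disc(w,box,zr)
    c,r=cv2.minEnclosingCircle(P[:,:2].astype(np.float32)); return np.round([*P[:,:2].mean(0),*c,r,np.median(P[:,2]),len(P)],4)
E
python3 - <<'E'
from m import *
W={n:np.load(n+'1.npz')['w'] for n in('top','side')}
w=W['top']
for n,(u,v) in dict(can1=(229,184),can2=(183,258),cap=(198,228),red=(127,175),pad=(271,260),mat=(150,230),bench=(330,250),piv=(348,213),post=(411,236),bartip=(458,258),tray=(360,215),catch=(466,231)).items(): print(n,w[v,u].round(4))
for n in W:
  for k,(u,v) in dict(can1=(229,184),can2=(183,258)).items():
    x,y,_=w[v,u]; b=(x-.06,x+.06,y-.06,y+.06)
    print(n,k,'top',topdisc(W[n],b,(.088,.105)))
    P,_=disc(W[n],b,(.028,.075)); print('  body fit',circ(P),len(P)); P,_=disc(W[n],b,(.082,.105)); print('  all cap',P.min(0),P.max(0))
  x,y,_=w[260,271]; print('pad',topdisc(W[n],(x-.06,x+.06,y-.06,y+.06),(.082,.1)))
  P,_=disc(W[n],(x-.12,x+.12,y-.12,y+.12),(.06,.078)); print('mixer',cv2.minAreaRect(P[:,:2].astype(np.float32)))
p=np.load('top1.npz')['p'];cv2.imwrite('pics/crop1.png',np.vstack([cv2.resize(p[130:300,140:320,::-1],(540,510),interpolation=2)]))
cv2.imwrite('pics/crop2.png',cv2.resize(p[190:280,320:480,::-1],(800,450),interpolation=2))
E
```

```text
can1 [0.6411 0.1989 0.0949]
can2 [0.4451 0.2796 0.0969]
cap [0.5335 0.2772 0.0116]
red [0.6322 0.4558 0.0972]
pad [0.4668 0.0703 0.0911]
mat [0.5139 0.4066 0.0007]
bench [ 0.5203 -0.0777 -0.0018]
piv [ 0.5978 -0.099   0.1211]
post [ 0.554  -0.2403  0.157 ]
bartip [ 0.5235 -0.3654  0.1149]
tray [ 0.5975 -0.1286  0.1169]
catch [ 0.5876 -0.3771  0.1271]
top can1 top [6.352e-01 2.041e-01 6.363e-01 2.049e-01 2.910e-02 9.580e-02 4.150e+02]
  body fit (array([0.63637378, 0.20495713]), np.float64(0.03175096723892231)) 115
  all cap [0.60521555 0.17448905 0.08213706] [0.66495076 0.23467794 0.10134549]
top can2 top [4.457e-01 2.848e-01 4.461e-01 2.854e-01 2.010e-02 9.520e-02 2.190e+02]
  body fit (array([0.4458844 , 0.28608514]), np.float64(0.023020655624980554)) 78
  all cap [0.42632638 0.26332608 0.08205464] [0.4681432  0.30516832 0.0999028 ]
pad [4.683e-01 7.070e-02 4.688e-01 7.080e-02 3.690e-02 9.260e-02 7.350e+02]
mixer ((0.46919041872024536, 0.07067093253135681), (0.12987151741981506, 0.10951893031597137), 70.9693374633789)
side can1 top [6.335e-01 2.076e-01 6.334e-01 2.037e-01 3.110e-02 9.360e-02 2.960e+02]
  body fit (array([0.63448463, 0.20502042]), np.float64(0.03056408392336833)) 412
  all cap [0.60613035 0.17535985 0.08202791] [0.66410683 0.23503042 0.09656994]
side can2 top [4.436e-01 2.879e-01 4.436e-01 2.858e-01 2.160e-02 9.360e-02 2.000e+02]
  body fit (array([0.44453713, 0.28584403]), np.float64(0.021874248523827453)) 353
  all cap [0.4216077  0.26463839 0.08212559] [0.46304438 0.30668755 0.09630745]
pad [4.658e-01 7.520e-02 4.674e-01 7.010e-02 4.040e-02 9.060e-02 4.030e+02]
mixer ((0.4664912223815918, 0.07177665084600449), (0.13018834590911865, 0.10835156589746475), 70.7213363647461)
```

View pics/crop1.png

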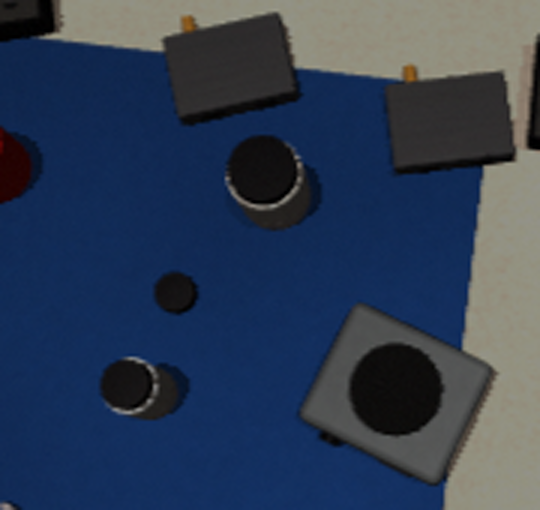

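View pics/crop2.png

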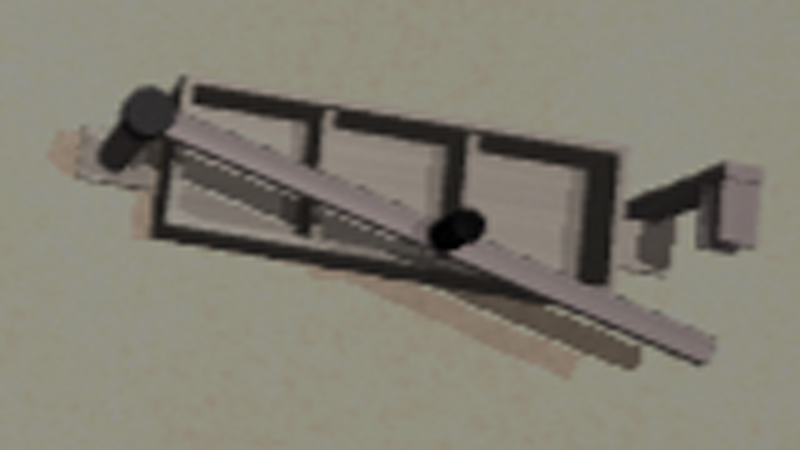

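The close crops show the wide can as the larger cap with the aluminium rim at (265,170), and the slim one at (130,385). The red can and the small loose cap at (176,293) are not mine. The bar lies diagonally across the bays, with its post at (457,230). Next I measure the carrier and bar.

```bash
python3 - <<'E'
from m import *
for n in('top','side'):
  w=np.load(n+'1.npz')['w']; box=(.45,.68,-.42,-.06)
  P,_=disc(w,(.45,.68,-.365,-.11),(.044,.054)); r=cv2.minAreaRect(P[:,:2].astype(np.float32)); print(n,'tray',r,cv2.boxPoints(r).round(4).tolist(),len(P))
  P,_=disc(w,(.57,.62,-.125,-.07),(.117,.13)); print(' pivot',P[:,:2].min(0),P[:,:2].max(0),np.median(P[:,2]),len(P))
  P,_=disc(w,box,(.145,.165)); print(' post',P[:,:2].min(0),P[:,:2].max(0),P[:,2].max(),len(P))
  P,_=disc(w,box,(.112,.119)); r=cv2.fitLine(P[:,:2].astype(np.float32),cv2.DIST_HUBER,0,.01,.01).ravel(); print(' barline',r,np.arctan2(r[1],r[0]),P.min(0),P.max(0),len(P))
  P,_=disc(w,(.54,.66,-.42,-.33),(.12,.135)); print(' catch',P.min(0),P.max(0))
E
```

```text
top tray ((0.5954509973526001, -0.2413811981678009), (0.2314002513885498, 0.08127011358737946), 87.5053482055664) [[0.5497999787330627, -0.35519999265670776], [0.6309999823570251, -0.3587000072002411], [0.6410999894142151, -0.12759999930858612], [0.5598999857902527, -0.12399999797344208]] 523
 pivot [ 0.58935432 -0.12426425] [ 0.61343566 -0.08975191] 0.12045399681049387 91
 post [ 0.55047423 -0.25168465] [ 0.56453524 -0.23660777] 0.15944650772330438 49
 barline [ 0.2855243   0.95837146  0.5568813  -0.24590035] 1.2812428 [ 0.51439884 -0.37520668  0.11201394] [ 0.61055356 -0.08968966  0.11898511] 651
 catch [ 0.57072423 -0.39078831  0.12048595] [ 0.60912584 -0.37025799  0.12989607]
side tray ((0.5924122333526611, -0.24098676443099976), (0.2360735386610031, 0.08163218945264816), 87.5538101196289) [[0.5465999841690063, -0.3571999967098236], [0.6281999945640564, -0.36070001125335693], [0.6381999850273132, -0.12479999661445618], [0.5566999912261963, -0.12129999697208405]] 177
 pivot [ 0.588478   -0.11428617] [ 0.61110962 -0.08902553] 0.1187290817193822 29
 post [ 0.54992763 -0.25824094] [ 0.56208963 -0.23678928] 0.1566792952243217 21
 barline [ 0.275005    0.96144277  0.5666768  -0.20422986] 1.2922014 [ 0.51428844 -0.38660211  0.11206494] [ 0.61110962 -0.08902553  0.11891512] 205
 catch [ 0.56830675 -0.39243066  0.1201323 ] [ 0.60596872 -0.36893646  0.12831063]
```

>>> send_rows(
  motion=[
    [[0,0,-1],[0,0,0],1],
    [[1,-0.365,0],[0,0,0],1],
    [[1,-0.365,0],[0,0,0],1],
    [[1,-0.365,0],[0,0,0],1],
    [[1,-0.365,0],[0,0,0],1],
    [[1,-0.365,0],[0,0,0],1],
    [[1,-0.365,0],[0,0,0],1],
    [[1,-0.365,0],[0,0,0],1],
    [[1,-0.365,0],[0,0,0],1],
  ],
  squeeze=20,
)

```text
time_s: 1.0
ee_pos: [0.347, -0.3884, 0.2121]
eef_rot: [-3.141, 0.0, 0.248]
force: [-0.1, 0.1, 0.0]
grip_width: 0.094
grip_force: 0.0
```

>>> send_rows(
  motion=[
    [[1,-0.365,0],[0,0,0],1],
    [[1,-0.365,0],[0,0,0],1],
    [[1,-0.365,0],[0,0,0],1],
    [[1,-0.365,0],[0,0,0],1],
    [[1,-0.365,0],[0,0,0],1],
    [[1,-0.365,0],[0,0,0],1],
    [[1,-0.365,0],[0,0,0],1],
    [[1,-0.365,0],[0,0,0],1],
    [[0,0,0],[0,0,-1],1],
    [[0,0,0],[0,0,-1],1],
    [[0,0,0],[0,0,-1],1],
    [[0,0,0],[0,0,-1],1],
  ],
)

```text
time_s: 2.2
ee_pos: [0.5572, -0.2455, 0.2119]
eef_rot: [-3.141, 0.0, 0.733]
force: [0.2, 0.6, 0.4]
grip_width: 0.094
grip_force: 0.0
```

>>> send_rows(
  motion=[
    [[0,0,0],[0,0,-1],1],
    [[0,0,0],[0,0,-1],1],
    [[0,0,0],[0,0,-1],1],
    [[0,0,0],[0,0,-1],1],
    [[0,0,0],[0,0,-0.66],1],
    [[0,0,0],[0,0,0],1],
    [[0,0,0],[0,0,0],1],
  ],
)

```text
time_s: 2.9
ee_pos: [0.5572, -0.2456, 0.2121]
eef_rot: [-3.141, -0.0, 1.284]
force: [0.1, -0.4, -0.1]
grip_width: 0.0939
grip_force: 0.0
```

>>> send_rows(
  motion=[
    [[0,0,1],[0,0,0],1],
    [[0,0,1],[0,0,0],1],
    [[0,0,0.5],[0,0,0],1],
    [[0,0,0.43],[0,0,0],1],
    [[0,0,0],[0,0,0],-1],
    [[0,0,0],[0,0,0],-1],
    [[0,0,0],[0,0,0],-1],
    [[0,0,0],[0,0,0],-1],
    [[0,0,0],[0,0,0],-1],
    [[0,0,0],[0,0,0],-1],
    [[0,0,0],[0,0,0],-1],
    [[0,0,0],[0,0,0],-1],
  ],
)

```text
time_s: 4.1
ee_pos: [0.5573, -0.2456, 0.1245]
eef_rot: [3.142, 0.0, 1.287]
force: [-0.7, -0.6, -0.1]
grip_width: 0.0334
grip_force: 0.0
```

>>> send_rows(
  motion=[
    [[0,0,0],[0,0,0],-1],
    [[0,0,0],[0,0,0],-1],
    [[0,0,0],[0,0,0],-1],
    [[0,0,0],[0,0,0],-1],
    [[0,0,0],[0,0,0],-1],
    [[0,0,0],[0,0,0],-1],
  ],
)

```text
time_s: 4.7
ee_pos: [0.5572, -0.2456, 0.1244]
eef_rot: [-3.142, -0.0, 1.287]
force: [-0.2, -0.3, -0.1]
grip_width: 0.0151
grip_force: 20.0
```

>>> send_rows(
  motion=[
    [[0.036,-0.6,0],[0,0,1],-1],
    [[0.036,-0.6,0],[0,0,1],-1],
    [[0.036,-0.6,0],[0,0,1],-1],
    [[0.036,-0.6,0],[0,0,1],-1],
    [[0.036,-0.6,0],[0,0,1],-1],
    [[0,0,0],[0,0,0],-1],
  ],
)

```text
time_s: 5.3
ee_pos: [0.4826, -0.1949, 0.1245]
eef_rot: [-3.141, -0.001, 0.683]
force: [3.4, 3.8, -5.4]
grip_width: 0.0148
grip_force: 20.0
```

>>> send_rows(
  motion=[
    [[0.036,-0.6,0],[0,0,1],-1],
    [[0.036,-0.6,0],[0,0,1],-1],
    [[0.036,-0.6,0],[0,0,1],-1],
    [[0.036,-0.6,0],[0,0,1],-1],
    [[0.036,-0.6,0],[0,0,1],-1],
    [[0,0,0],[0,0,0],-1],
  ],
)

```text
time_s: 5.9
ee_pos: [0.4507, -0.1127, 0.1246]
eef_rot: [-3.142, -0.004, 0.084]
force: [11.1, 2.0, -9.6]
grip_width: 0.015
grip_force: 20.0
```

>>> send_rows(
  motion=[
    [[0,0,0],[0,0,0],1],
    [[0,0,0],[0,0,0],1],
    [[0,0,0],[0,0,0],1],
    [[0,0,0],[0,0,0],1],
    [[0,0,-1],[0,0,0],1],
    [[0,0,-1],[0,0,0],1],
    [[0,0,-1],[0,0,0],1],
  ],
)

```text
time_s: 6.6
ee_pos: [0.4493, -0.1144, 0.2156]
eef_rot: [-3.141, 0.0, 0.087]
force: [0.1, 0.1, 0.0]
grip_width: 0.0673
grip_force: 0.0
```

>>> send_rows(
  motion=[
    [[0,0,0],[0,0,-1],1],
    [[0,0,0],[0,0,-1],1],
    [[0,0,0],[0,0,-1],1],
    [[0,0,0],[0,0,-1],1],
    [[0,0,0],[0,0,-1],1],
    [[0,0,0],[0,0,-1],1],
    [[0,0,0],[0,0,-1],1],
    [[0,0,0],[0,0,-1],1],
    [[0,0,0],[0,0,-1],1],
    [[0,0,0],[0,0,-1],1],
    [[0,0,0],[0,0,-1],1],
    [[0,0,0],[0,0,-1],1],
  ],
)

```text
time_s: 7.8
ee_pos: [0.4495, -0.1145, 0.2144]
eef_rot: [-3.141, -0.0, 1.532]
force: [0.2, 0.5, -0.4]
grip_width: 0.0939
grip_force: 0.0
```

```bash
cat > look.py <<'E'
from m import *
import sys
for n in('top','side'):
  c=cam(n); save(c,n+sys.argv[1]); w=cloud(c)
  P,_=disc(w,(.35,.75,.12,.40),(.087,.099)); 
  k,lab,_,_=(0,0,0,0)
  # cluster cap tops
  _,m=disc(w,(.35,.75,.12,.40),(.087,.1)); N,L,S,_=cv2.connectedComponentsWithStats(m.astype(np.uint8))
  for i in range(1,N):
    if S[i,4]>60:
      q=w[L==i]; cc=q[:,:2].mean(0); B,_=disc(w,(cc[0]-.06,cc[0]+.06,cc[1]-.06,cc[1]+.06),(.028,.075)); print(n,'cap',cv2.minEnclosingCircle(q[:,:2].astype(np.float32)),'body',circ(B))
  P,_=disc(w,(.3,.68,-.42,-.06),(.145,.162)); print(n,'post',P[:,:2].min(0),P[:,:2].max(0),len(P)) if len(P) else 0
print(get_obs()['ee_pos'],get_obs()['eef_rot'])
E
python3 look.py 2.png
```

```text
top cap ((0.6357996463775635, 0.20460844039916992), 0.02917996607720852) body (array([0.63637026, 0.20490346]), np.float64(0.031723692253686014))
top cap ((0.44547832012176514, 0.2851622998714447), 0.01985752210021019) body (array([0.44589043, 0.28586024]), np.float64(0.02286172315158525))
side cap ((0.6364747285842896, 0.20524996519088745), 0.031821027398109436) body (array([0.63449937, 0.20480545]), np.float64(0.030600172263561327))
side cap ((0.44360506534576416, 0.2843911349773407), 0.02205265872180462) body (array([0.44452684, 0.28548943]), np.float64(0.022125878124068025))
side post [ 0.4428777  -0.12213355] [ 0.45809583 -0.10589764] 27
[ 0.44949532 -0.11448842  0.21444608] [-3.14151351e+00  1.77806187e-05  1.52868967e+00]
```

>>> send_rows(
  motion=[
    [[0.991,0.521,0],[0,0,0],1],
    [[0.991,0.521,0],[0,0,0],1],
    [[0.991,0.521,0],[0,0,0],1],
    [[0.991,0.521,0],[0,0,0],1],
    [[0.991,0.521,0],[0,0,0],1],
    [[0.991,0.521,0],[0,0,0],1],
    [[0.991,0.521,0],[0,0,0],1],
    [[0.991,0.521,0],[0,0,0],1],
    [[0.991,0.521,0],[0,0,0],1],
    [[0.991,0.521,0],[0,0,0],1],
    [[0.991,0.521,0],[0,0,0],1],
    [[0,0,0],[0,0,0],1],
  ],
)

```text
time_s: 9.1
ee_pos: [0.6362, 0.2077, 0.213]
eef_rot: [-3.14, -0.0, 1.526]
force: [-0.2, -0.3, -0.8]
grip_width: 0.0938
grip_force: 0.0
```

```bash
python3 look.py 3.png
```

```text
top cap ((0.6394332647323608, 0.18765807151794434), 0.021799776703119278) body (array([0.6357783 , 0.20292137]), np.float64(0.029787959187607526))
top post [ 0.4441094  -0.11938437] [ 0.45905453 -0.104594  ] 44
side cap ((0.6347849369049072, 0.20369824767112732), 0.03162389248609543) body (array([0.63453958, 0.2048932 ]), np.float64(0.030578560522411653))
side cap ((0.4438735246658325, 0.2858797609806061), 0.02109982818365097) body (array([0.44460799, 0.28561628]), np.float64(0.02196405579417646))
side post [ 0.44243731 -0.11991449] [ 0.45835348 -0.10391348] 27
[0.63550933 0.20491248 0.21371884] [-3.14062035e+00  4.53338908e-04  1.52496285e+00]
```

>>> send_rows(
  motion=[
    [[0,0,1],[0,0,0],1],
    [[0,0,1],[0,0,0],1],
    [[0,0,0.9],[0,0,0],1],
    [[0,0,0.8],[0,0,0],1],
    [[0,0,0.8],[0,0,0],1],
    [[0,0,0.43],[0,0,0],1],
    [[0,0,0.43],[0,0,0],1],
    [[0,0,0],[0,0,0],1],
    [[0,0,0],[0,0,0],-1],
    [[0,0,0],[0,0,0],-1],
    [[0,0,0],[0,0,0],-1],
    [[0,0,0],[0,0,0],-1],
  ],
  squeeze=45,
)

```text
time_s: 10.4
ee_pos: [0.6359, 0.205, 0.0542]
eef_rot: [3.141, -0.0, 1.527]
force: [-0.8, -0.7, 0.7]
grip_width: 0.0651
grip_force: 0.0
```

>>> send_rows(
  motion=[
    [[0,0,0],[0,0,0],-1],
    [[0,0,0],[0,0,0],-1],
    [[0,0,0],[0,0,0],-1],
    [[0,0,0],[0,0,0],-1],
    [[0,0,0],[0,0,0],-1],
  ],
)

```text
time_s: 10.9
ee_pos: [0.6358, 0.205, 0.0541]
eef_rot: [3.141, -0.0, 1.527]
force: [-0.3, 0.1, 4.7]
grip_width: 0.0621
grip_force: 45.0
```

>>> send_rows(
  motion=[
    [[0,0,-0.4],[0,0,0],-1],
    [[0,0,-0.8],[0,0,0],-1],
    [[0,0,-1],[0,0,0],-1],
    [[0,0,-1],[0,0,0],-1],
    [[-0.675,-0.77,0],[0,0,0],-1],
    [[-0.675,-0.77,0],[0,0,0],-1],
    [[-0.675,-0.77,0],[0,0,0],-1],
    [[-0.675,-0.77,0],[0,0,0],-1],
    [[-0.675,-0.77,0],[0,0,0],-1],
    [[-0.675,-0.77,0],[0,0,0],-1],
    [[-0.675,-0.77,0],[0,0,0],-1],
    [[0,0,0],[0,0,0],-1],
  ],
)

```text
time_s: 12.1
ee_pos: [0.4657, 0.0688, 0.1499]
eef_rot: [-3.141, 0.001, 1.526]
force: [-0.2, 1.1, -4.1]
grip_width: 0.0619
grip_force: 45.0
```

```bash
cat > held.py <<'E'
from m import *
import sys
o=get_obs(); print(o['ee_pos'],o['force'],o['grip_width'])
x,y,z=o['ee_pos']; b=z-.0525
for n in('top','side'):
  c=cam(n); save(c,n+sys.argv[1]); w=cloud(c)
  for a0,a1 in((b-.005,b+.025),(b+.025,b+.045)):
    B,_=disc(w,(x-.045,x+.045,y-.045,y+.045),(max(a0,.098),a1))
    print(n,round(a0,3),'fit',circ(B) if len(B)>20 else 0,'n',len(B),'zmin',B[:,2].min() if len(B) else 0)
  _,m=disc(w,(.35,.75,.12,.40),(.087,.1)); N,L,S,_=cv2.connectedComponentsWithStats(m.astype(np.uint8))
  for i in range(1,N):
    if S[i,4]>60: print(n,'cap',cv2.minEnclosingCircle(w[L==i][:,:2].astype(np.float32)))
E
python3 held.py 4.png
```

```text
[0.46573266 0.06879214 0.14992924] [-0.22806539  1.14098566 -4.12749104] 0.06191294720279038
top 0.092 fit 0 n 1 zmin 0.11105060186233665
top 0.122 fit 0 n 0 zmin 0
top cap ((0.445701539516449, 0.2854222059249878), 0.019859803840517998)
side 0.092 fit (array([0.46610156, 0.06913261]), np.float64(0.03069940977114041)) n 214 zmin 0.09802266682809667
side 0.122 fit (array([0.46667459, 0.06925555]), np.float64(0.030908788941844)) n 184 zmin 0.12254721631679509
side cap ((0.444610595703125, 0.2855547070503235), 0.020721513777971268)
```

View pics/side4.png

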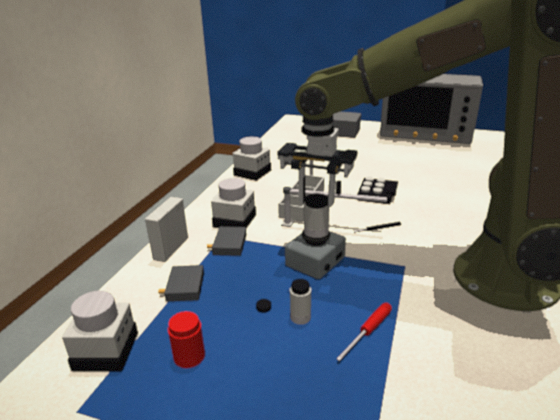

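The side view shows the wide can held upright just above the mixer pad at about (315,238). The slim can is at (300,300), undisturbed. I'll let the arm settle, then press.

>>> send_rows(
  motion=[
    [[0,0,0],[0,0,0],-1],
    [[0,0,0],[0,0,0],-1],
    [[0,0,0],[0,0,0],-1],
  ],
)

```text
time_s: 12.5
ee_pos: [0.4681, 0.0706, 0.1494]
eef_rot: [-3.141, 0.0, 1.528]
force: [-0.4, -0.2, -3.3]
grip_width: 0.0619
grip_force: 45.0
```

```bash
python3 held.py 5.png
```

```text
[0.46811714 0.07063231 0.14943891] [-0.38010838 -0.15950121 -3.26930947] 0.061913784051725346
top 0.092 fit 0 n 1 zmin 0.11069796318116056
top 0.122 fit 0 n 1 zmin 0.139974837739843
top cap ((0.4457641839981079, 0.2850050926208496), 0.01988307759165764)
side 0.092 fit (array([0.46737977, 0.07018364]), np.float64(0.030693782536875363)) n 205 zmin 0.09801370980948522
side 0.122 fit (array([0.46689423, 0.07122801]), np.float64(0.030096106605722504)) n 173 zmin 0.12206762380944051
side cap ((0.44319212436676025, 0.2858594059944153), 0.02147066220641136)
```

>>> send_rows(
  motion=[
    [[0,0,0.1],[0,0,0],-1],
    [[0,0,0.1],[0,0,0],-1],
    [[0,0,0.1],[0,0,0],-1],
    [[0,0,0.1],[0,0,0],-1],
    [[0,0,0.05],[0,0,0],-1],
    [[0,0,0],[0,0,0],-1],
  ],
)

```text
time_s: 13.2
ee_pos: [0.4682, 0.0704, 0.1368]
eef_rot: [3.141, -0.0, 1.527]
force: [-4.0, -0.5, 10.3]
grip_width: 0.0621
grip_force: 45.0
```

>>> send_rows(
  motion=[
    [[0,0,0.08],[0,0,0],-1],
    [[0,0,0.08],[0,0,0],-1],
    [[0,0,0],[0,0,0],-1],
  ],
)

```text
time_s: 13.5
ee_pos: [0.4684, 0.0705, 0.1337]
eef_rot: [3.139, -0.0, 1.527]
force: [-11.2, -0.3, 28.4]
grip_width: 0.062
grip_force: 45.1
```

>>> send_rows(
  motion=[
    [[0,0,0],[0,0,0],-1],
    [[0,0,0],[0,0,0],-1],
    [[0,0,0],[0,0,0],-1],
    [[0,0,0],[0,0,0],-1],
    [[0,0,0],[0,0,0],-1],
    [[0,0,0],[0,0,0],-1],
    [[0,0,0],[0,0,0],-1],
    [[0,0,0],[0,0,0],-1],
    [[0,0,0],[0,0,0],-1],
    [[0,0,0],[0,0,0],-1],
    [[0,0,0],[0,0,0],-1],
    [[0,0,0],[0,0,0],-1],
  ],
)

```text
time_s: 14.7
ee_pos: [0.4684, 0.0705, 0.1337]
eef_rot: [3.139, -0.0, 1.527]
force: [-10.7, 0.3, 28.5]
grip_width: 0.062
grip_force: 45.1
```

>>> send_rows(
  motion=[
    [[0,0,0],[0,0,0],-1],
    [[0,0,0],[0,0,0],-1],
    [[0,0,0],[0,0,0],-1],
    [[0,0,0],[0,0,0],-1],
    [[0,0,0],[0,0,0],-1],
    [[0,0,0],[0,0,0],-1],
    [[0,0,0],[0,0,0],-1],
    [[0,0,0],[0,0,0],-1],
    [[0,0,0],[0,0,0],-1],
    [[0,0,0],[0,0,0],-1],
    [[0,0,0],[0,0,0],-1],
    [[0,0,0],[0,0,0],-1],
  ],
)

```text
time_s: 15.9
ee_pos: [0.4684, 0.0705, 0.1337]
eef_rot: [3.139, -0.0, 1.527]
force: [-10.1, -0.1, 28.0]
grip_width: 0.062
grip_force: 45.1
```

>>> send_rows(
  motion=[
    [[0,0,0],[0,0,0],-1],
    [[0,0,0],[0,0,0],-1],
    [[0,0,0],[0,0,0],-1],
    [[0,0,0],[0,0,0],-1],
    [[0,0,0],[0,0,0],-1],
    [[0,0,0],[0,0,0],-1],
    [[0,0,0],[0,0,0],-1],
    [[0,0,0],[0,0,0],-1],
    [[0,0,0],[0,0,0],-1],
    [[0,0,0],[0,0,0],-1],
    [[0,0,0],[0,0,0],-1],
    [[0,0,0],[0,0,0],-1],
  ],
)

```text
time_s: 17.1
ee_pos: [0.4684, 0.0705, 0.1337]
eef_rot: [3.139, -0.0, 1.527]
force: [-10.8, -0.2, 28.1]
grip_width: 0.0621
grip_force: 45.1
```

```bash
python3 held.py 6.png; python3 - <<'E'
import cv2
cv2.imwrite('pics/c6.png',cv2.resize(cv2.imread('pics/side6.png')[120:290,240:420],(720,600)[:2],interpolation=2))
E
```

```text
[0.46839351 0.07049652 0.13369806] [-10.81516231  -0.22683571  28.07032372] 0.06211089209704552
top 0.076 fit 0 n 0 zmin 0
top 0.106 fit 0 n 0 zmin 0
top cap ((0.4459267854690552, 0.28536728024482727), 0.020011156797409058)
side 0.076 fit (array([0.4673753 , 0.07058058]), np.float64(0.03022404750966849)) n 65 zmin 0.09800280056364834
side 0.106 fit (array([0.46772156, 0.07094901]), np.float64(0.03030427991373734)) n 175 zmin 0.10620016564069762
side cap ((0.4449895918369293, 0.28620976209640503), 0.021547585725784302)
```

View pics/c6.png

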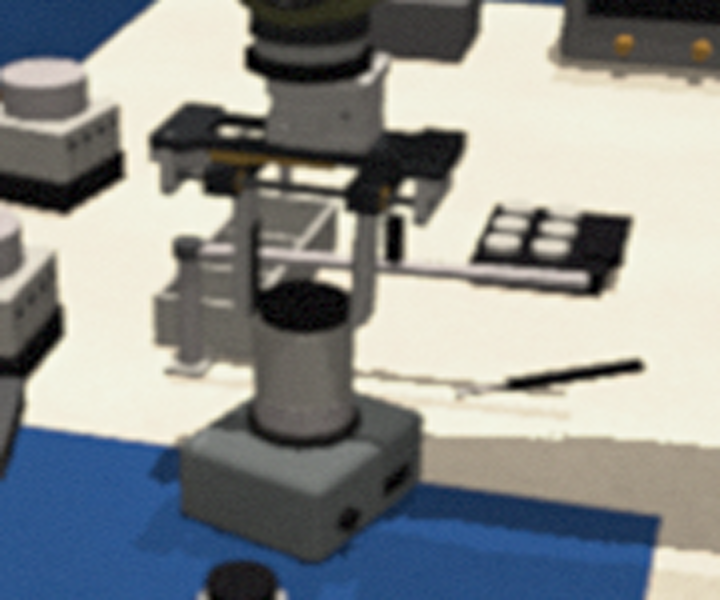

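The crop shows the wide can upright and flush, with the pad sunk under it at (305,425). Held 3.6 s. Now to bay_far.

>>> send_rows(
  motion=[
    [[0,0,-0.3],[0,0,0],-1],
    [[0,0,-0.8],[0,0,0],-1],
    [[0,0,-1],[0,0,0],-1],
    [[0,0,-1],[0,0,0],-1],
    [[0,0,-0.8],[0,0,0],-1],
    [[-0.977,0.357,0],[0,0,0],-1],
    [[-0.977,0.357,0],[0,0,0],-1],
    [[-0.977,0.357,0],[0,0,0],-1],
    [[-0.977,0.357,0],[0,0,0],-1],
    [[-0.977,0.357,0],[0,0,0],-1],
    [[-0.977,0.357,0],[0,0,0],-1],
  ],
)

```text
time_s: 18.3
ee_pos: [0.5245, -0.1095, 0.2477]
eef_rot: [-3.141, -0.0, 1.527]
force: [0.2, 0.4, -4.3]
grip_width: 0.0622
grip_force: 45.0
```

>>> send_rows(
  motion=[
    [[-0.977,0.357,0],[0,0,0],-1],
    [[-0.977,0.357,0],[0,0,0],-1],
    [[-0.977,0.357,0],[0,0,0],-1],
    [[-0.977,0.357,0],[0,0,0],-1],
    [[-0.977,0.357,0],[0,0,0],-1],
    [[-0.977,0.357,0],[0,0,0],-1],
    [[-0.977,0.357,0],[0,0,0],-1],
    [[0,0,0],[0,0,0],-1],
    [[0,0,0],[0,0,0],-1],
    [[0,0,0],[0,0,0],-1],
  ],
)

```text
time_s: 19.3
ee_pos: [0.5903, -0.3158, 0.248]
eef_rot: [-3.141, -0.0, 1.527]
force: [0.4, 0.7, -4.3]
grip_width: 0.0618
grip_force: 45.0
```

```bash
python3 held.py 7.png; python3 - <<'E'
from m import *
for n in('top','side'):
  w=cloud(cam(n)); o=get_obs()
  P,_=disc(w,(.5,.68,-.365,-.12),(.044,.054)); r=cv2.minAreaRect(P[:,:2].astype(np.float32)); print(n,'tray',r,len(P))
E
```

```text
[ 0.59026834 -0.3157973   0.2479848 ] [ 0.37967486  0.72553434 -4.26990859] 0.0618309288280678
top 0.19 fit (array([ 0.59114563, -0.31504214]), np.float64(0.03152250543224451)) n 143 zmin 0.19553592740341103
top 0.22 fit (array([ 0.59117186, -0.31491756]), np.float64(0.03154193443928275)) n 126 zmin 0.2208525887249801
top cap ((0.44539716839790344, 0.2852135896682739), 0.020005187019705772)
side 0.19 fit (array([ 0.5882317 , -0.31352175]), np.float64(0.02909459993335447)) n 160 zmin 0.19372125393199802
side 0.22 fit (array([ 0.58912434, -0.31544062]), np.float64(0.03031947967353502)) n 128 zmin 0.2206735674826332
side cap ((0.44507116079330444, 0.28509941697120667), 0.02117166854441166)
top tray ((0.595366358757019, -0.2411932498216629), (0.2309311330318451, 0.08108964562416077), 87.43197631835938) 579
side tray ((0.5923051834106445, -0.2424667775630951), (0.23761148750782013, 0.08268941938877106), 87.46527099609375) 205
```

>>> send_rows(
  motion=[
    [[-0.045,0.02,1],[0,0,0],-1],
    [[0,0,1],[0,0,0],-1],
    [[0,0,1],[0,0,0],-1],
    [[0,0,0.8],[0,0,0],-1],
    [[0,0,0.6],[0,0,0],-1],
    [[0,0,0.2],[0,0,0],-1],
    [[0,0,0.2],[0,0,0],-1],
    [[0,0,0],[0,0,0],-1],
    [[0,0,0],[0,0,0],-1],
  ],
)

```text
time_s: 20.4
ee_pos: [0.5912, -0.318, 0.1054]
eef_rot: [3.14, 0.001, 1.527]
force: [-0.4, 0.5, -4.3]
grip_width: 0.0614
grip_force: 45.0
```

>>> send_rows(
  motion=[
    [[0,0,0.15],[0,0,0],-1],
    [[0,0,0.15],[0,0,0],-1],
    [[0,0,0.15],[0,0,0],-1],
    [[0,0,0],[0,0,0],-1],
  ],
)

```text
time_s: 20.8
ee_pos: [0.5905, -0.3176, 0.0899]
eef_rot: [-3.14, -0.001, 1.527]
force: [0.0, -0.1, -4.8]
grip_width: 0.062
grip_force: 45.0
```

>>> send_rows(
  motion=[
    [[0,0,0.2],[0,0,0],-1],
    [[0,0,0.2],[0,0,0],-1],
    [[0,0,0.2],[0,0,0],-1],
    [[0,0,0.2],[0,0,0],-1],
    [[0,0,0.1],[0,0,0],-1],
    [[0,0,0.06],[0,0,0],-1],
    [[0,0,0],[0,0,0],-1],
  ],
)

```text
time_s: 21.5
ee_pos: [0.5908, -0.3178, 0.0619]
eef_rot: [-3.141, -0.0, 1.527]
force: [0.2, -0.4, -4.7]
grip_width: 0.0619
grip_force: 45.0
```

>>> send_rows(
  motion=[
    [[0,0,0.05],[0,0,0],-1],
    [[0,0,0.04],[0,0,0],-1],
    [[0,0,0],[0,0,0],-1],
  ],
)

```text
time_s: 21.8
ee_pos: [0.5909, -0.3178, 0.0594]
eef_rot: [3.141, 0.0, 1.527]
force: [-0.1, 0.0, -4.3]
grip_width: 0.0623
grip_force: 45.0
```

>>> send_rows(
  motion=[
    [[0,0,0.03],[0,0,0],-1],
    [[0,0,0],[0,0,0],-1],
    [[0,0,0],[0,0,0],1],
    [[0,0,0],[0,0,0],1],
    [[0,0,0],[0,0,0],1],
    [[0,0,0],[0,0,0],1],
    [[0,0,0],[0,0,0],1],
    [[0,0,-1],[0,0,0],1],
    [[0,0,-1],[0,0,0],1],
    [[0,0,-1],[0,0,0],1],
    [[0,0,-1],[0,0,0],1],
    [[0,0,-1],[0,0,0],1],
  ],
)

```text
time_s: 23.0
ee_pos: [0.5908, -0.3178, 0.2098]
eef_rot: [3.141, 0.0, 1.527]
force: [-1.1, -0.2, 0.2]
grip_width: 0.0941
grip_force: 0.0
```

>>> send_rows(
  motion=[
    [[0.994,-0.2866,0],[0,0,0],1],
    [[0.994,-0.2866,0],[0,0,0],1],
    [[0.994,-0.2866,0],[0,0,0],1],
    [[0.994,-0.2866,0],[0,0,0],1],
    [[0.994,-0.2866,0],[0,0,0],1],
    [[0.994,-0.2866,0],[0,0,0],1],
    [[0.994,-0.2866,0],[0,0,0],1],
    [[0.994,-0.2866,0],[0,0,0],1],
    [[0.994,-0.2866,0],[0,0,0],1],
    [[0.994,-0.2866,0],[0,0,0],1],
  ],
)

```text
time_s: 24.0
ee_pos: [0.5176, -0.015, 0.2086]
eef_rot: [3.141, 0.0, 1.527]
force: [0.3, -0.7, 0.1]
grip_width: 0.0942
grip_force: 0.0
```

```bash
python3 look.py 8.png; python3 - <<'E'
from m import *
for n in('top','side'):
  w=cloud(cam(n)); P,m=disc(w,(.53,.66,-.37,-.2),(.09,.108)); print(n,cv2.minEnclosingCircle(P[:,:2].astype(np.float32)),np.median(P[:,2]),len(P))
E
```

```text
top cap ((0.4454768896102905, 0.28585588932037354), 0.020204434171319008) body (array([0.44579764, 0.28538833]), np.float64(0.022562058439067858))
side cap ((0.44325917959213257, 0.2856440544128418), 0.021837005391716957) body (array([0.4446244 , 0.28552403]), np.float64(0.022046153259933383))
side post [ 0.44276493 -0.1188597 ] [ 0.45828512 -0.10291087] 30
[ 0.51747796 -0.01351961  0.20884538] [ 3.14096827e+00 -3.84584481e-04  1.52981948e+00]
top ((0.5924749970436096, -0.31534096598625183), 0.029971376061439514) 0.1004917669680188 469
side ((0.5841493010520935, -0.3268223702907562), 0.043361980468034744) 0.09813490881512289 134
```

>>> send_rows(
  motion=[
    [[0.994,-0.2866,0],[0,0,0],1],
    [[0.994,-0.2866,0],[0,0,0],1],
    [[0.994,-0.2866,0],[0,0,0],1],
    [[0.994,-0.2866,0],[0,0,0],1],
    [[0.994,-0.2866,0],[0,0,0],1],
    [[0.994,-0.2866,0],[0,0,0],1],
    [[0.994,-0.2866,0],[0,0,0],1],
    [[0.994,-0.2866,0],[0,0,0],1],
    [[0.994,-0.2866,0],[0,0,0],1],
    [[0.994,-0.2866,0],[0,0,0],1],
    [[0,0,0],[0,0,0],1],
    [[0,0,0],[0,0,0],1],
  ],
)

```text
time_s: 25.4
ee_pos: [0.4456, 0.2851, 0.2082]
eef_rot: [-3.141, 0.0, 1.527]
force: [-0.7, 1.0, -0.2]
grip_width: 0.094
grip_force: 0.0
```

```bash
python3 look.py 9.png; python3 - <<'E'
from m import *
for n in('top','side'):
  w=cloud(cam(n)); P,m=disc(w,(.53,.66,-.37,-.2),(.09,.108)); print(n,cv2.minEnclosingCircle(P[:,:2].astype(np.float32)),np.median(P[:,2]),len(P))
E
```

```text
top cap ((0.4457562267780304, 0.2852247655391693), 0.019992876797914505) body (array([0.44586925, 0.2856661 ]), np.float64(0.02278387365986612))
top post [ 0.44415186 -0.11968472] [ 0.45918384 -0.10448513] 45
side cap ((0.4442328214645386, 0.28537362813949585), 0.020402396097779274) body (array([0.44458172, 0.28584307]), np.float64(0.021867196426661663))
[0.44578545 0.28443403 0.2083719 ] [-3.14154952e+00  2.80882883e-04  1.52570053e+00]
top ((0.5913684964179993, -0.31668591499328613), 0.02938566543161869) 0.10056352664642924 470
side ((0.0, 0.0), 0.0) nan 0
  return _methods._mean(a, axis=axis, dtype=dtype,
  ret = ret.dtype.type(ret / rcount)
```

View pics/top9.png

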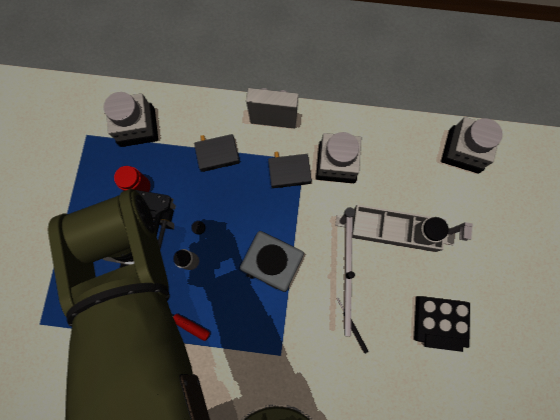

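The top view shows the wide can seated in bay_far at (435,229) with its top at 100 mm. The bar is open, with its post at (350,275), and the slim can is still at (185,259) under the gripper.

>>> send_rows(
  motion=[
    [[0.02,0,1],[0,0,0],1],
    [[0,0,1],[0,0,0],1],
    [[0,0,0.9],[0,0,0],1],
    [[0,0,0.8],[0,0,0],1],
    [[0,0,0.7],[0,0,0],1],
    [[0,0,0.4],[0,0,0],1],
    [[0,0,0.35],[0,0,0],1],
    [[0,0,0],[0,0,0],1],
    [[0,0,0],[0,0,0],-1],
    [[0,0,0],[0,0,0],-1],
    [[0,0,0],[0,0,0],-1],
    [[0,0,0],[0,0,0],-1],
  ],
)

```text
time_s: 26.8
ee_pos: [0.4454, 0.2863, 0.0544]
eef_rot: [3.141, -0.0, 1.527]
force: [0.6, -0.3, -0.2]
grip_width: 0.0656
grip_force: 0.0
```

>>> send_rows(
  motion=[
    [[0,0,0],[0,0,0],-1],
    [[0,0,0],[0,0,0],-1],
    [[0,0,0],[0,0,0],-1],
    [[0,0,0],[0,0,0],-1],
    [[0,0,0],[0,0,0],-1],
    [[0,0,0],[0,0,0],-1],
    [[0,0,0],[0,0,0],-1],
    [[0,0,0],[0,0,0],-1],
    [[0,0,0],[0,0,0],-1],
  ],
)

```text
time_s: 27.7
ee_pos: [0.4452, 0.2862, 0.054]
eef_rot: [3.142, -0.0, 1.527]
force: [-1.1, -0.2, 1.1]
grip_width: 0.0441
grip_force: 45.0
```

>>> send_rows(
  motion=[
    [[0,0,-0.47],[0,0,0],-1],
    [[0,0,-1],[0,0,0],-1],
    [[0,0,-1],[0,0,0],-1],
    [[0,0,-1],[0,0,0],-1],
    [[-0.894,0.134,0],[0,0,0],-1],
    [[-0.894,0.134,0],[0,0,0],-1],
    [[-0.894,0.134,0],[0,0,0],-1],
    [[-0.894,0.134,0],[0,0,0],-1],
    [[-0.894,0.134,0],[0,0,0],-1],
    [[-0.894,0.134,0],[0,0,0],-1],
    [[-0.894,0.134,0],[0,0,0],-1],
    [[-0.894,0.134,0],[0,0,0],-1],
  ],
)

```text
time_s: 28.9
ee_pos: [0.4679, 0.0693, 0.1589]
eef_rot: [3.141, -0.0, 1.527]
force: [-0.5, -0.1, -1.9]
grip_width: 0.0437
grip_force: 45.0
```

>>> send_rows(
  motion=[
    [[0,0,0],[0,0,0],-1],
    [[0,0,0],[0,0,0],-1],
    [[0,0,0],[0,0,0],-1],
  ],
)

```text
time_s: 29.2
ee_pos: [0.4679, 0.071, 0.1585]
eef_rot: [3.141, -0.0, 1.527]
force: [-1.0, 0.2, -3.1]
grip_width: 0.0437
grip_force: 45.0
```

```bash
python3 held.py 10.png
```

```text
[0.46789436 0.07096581 0.15845244] [-0.97637089  0.194924   -3.05891558] 0.04366609134180925
top 0.101 fit 0 n 0 zmin 0
top 0.131 fit 0 n 0 zmin 0
side 0.101 fit (array([0.46743207, 0.07051367]), np.float64(0.02172093887430183)) n 175 zmin 0.1036664179951487
side 0.131 fit (array([0.46737685, 0.07103491]), np.float64(0.021584149013531406)) n 134 zmin 0.13107882498675144
```

>>> send_rows(
  motion=[
    [[0,0,0.2],[0,0,0],-1],
    [[0,0,0.15],[0,0,0],-1],
    [[0,0,0.1],[0,0,0],-1],
    [[0,0,0.1],[0,0,0],-1],
    [[0,0,0.1],[0,0,0],-1],
    [[0,0,0.1],[0,0,0],-1],
    [[0,0,0.05],[0,0,0],-1],
    [[0,0,0],[0,0,0],-1],
  ],
)

```text
time_s: 30.1
ee_pos: [0.468, 0.0706, 0.1348]
eef_rot: [3.141, -0.0, 1.527]
force: [-6.3, 1.1, 14.1]
grip_width: 0.0438
grip_force: 45.0
```

>>> send_rows(
  motion=[
    [[0,0,0.06],[0,0,0],-1],
    [[0,0,0.05],[0,0,0],-1],
    [[0,0,0],[0,0,0],-1],
    [[0,0,0],[0,0,0],-1],
  ],
)

```text
time_s: 30.5
ee_pos: [0.4684, 0.0707, 0.1336]
eef_rot: [3.139, -0.001, 1.527]
force: [-13.5, 0.1, 33.9]
grip_width: 0.0438
grip_force: 45.2
```

Fully down. Holding for 3.6 s.

>>> send_rows(
  motion=[
    [[0,0,0],[0,0,0],-1],
    [[0,0,0],[0,0,0],-1],
    [[0,0,0],[0,0,0],-1],
    [[0,0,0],[0,0,0],-1],
    [[0,0,0],[0,0,0],-1],
    [[0,0,0],[0,0,0],-1],
    [[0,0,0],[0,0,0],-1],
    [[0,0,0],[0,0,0],-1],
    [[0,0,0],[0,0,0],-1],
    [[0,0,0],[0,0,0],-1],
    [[0,0,0],[0,0,0],-1],
    [[0,0,0],[0,0,0],-1],
  ],
)

```text
time_s: 31.7
ee_pos: [0.4684, 0.0707, 0.1336]
eef_rot: [3.139, -0.001, 1.527]
force: [-12.4, 0.4, 33.7]
grip_width: 0.0438
grip_force: 45.2
```

>>> send_rows(
  motion=[
    [[0,0,0],[0,0,0],-1],
    [[0,0,0],[0,0,0],-1],
    [[0,0,0],[0,0,0],-1],
    [[0,0,0],[0,0,0],-1],
    [[0,0,0],[0,0,0],-1],
    [[0,0,0],[0,0,0],-1],
    [[0,0,0],[0,0,0],-1],
    [[0,0,0],[0,0,0],-1],
    [[0,0,0],[0,0,0],-1],
    [[0,0,0],[0,0,0],-1],
    [[0,0,0],[0,0,0],-1],
    [[0,0,0],[0,0,0],-1],
  ],
)

```text
time_s: 32.9
ee_pos: [0.4684, 0.0707, 0.1336]
eef_rot: [3.139, -0.001, 1.527]
force: [-13.1, -0.8, 35.2]
grip_width: 0.044
grip_force: 45.2
```

>>> send_rows(
  motion=[
    [[0,0,0],[0,0,0],-1],
    [[0,0,0],[0,0,0],-1],
    [[0,0,0],[0,0,0],-1],
    [[0,0,0],[0,0,0],-1],
    [[0,0,0],[0,0,0],-1],
    [[0,0,0],[0,0,0],-1],
    [[0,0,0],[0,0,0],-1],
    [[0,0,0],[0,0,0],-1],
    [[0,0,0],[0,0,0],-1],
    [[0,0,0],[0,0,0],-1],
    [[0,0,0],[0,0,0],-1],
    [[0,0,0],[0,0,0],-1],
  ],
)

```text
time_s: 34.1
ee_pos: [0.4684, 0.0707, 0.1335]
eef_rot: [3.139, -0.001, 1.527]
force: [-13.7, 0.6, 35.0]
grip_width: 0.0436
grip_force: 45.2
```

```bash
python3 held.py 11.png; python3 - <<'E'
import cv2
cv2.imwrite('pics/c11.png',cv2.resize(cv2.imread('pics/side11.png')[120:290,240:420],(720,600),interpolation=2))
E
```

```text
[0.46840922 0.07069138 0.13354558] [-13.67066816   0.58446706  34.99541482] 0.043575179184405545
top 0.076 fit 0 n 0 zmin 0
top 0.106 fit 0 n 0 zmin 0
side 0.076 fit (array([0.46709861, 0.06983685]), np.float64(0.022129081168121893)) n 52 zmin 0.09800271881520273
side 0.106 fit (array([0.46679392, 0.07119816]), np.float64(0.021330667957957784)) n 128 zmin 0.1062724327514603
```

View pics/c11.png

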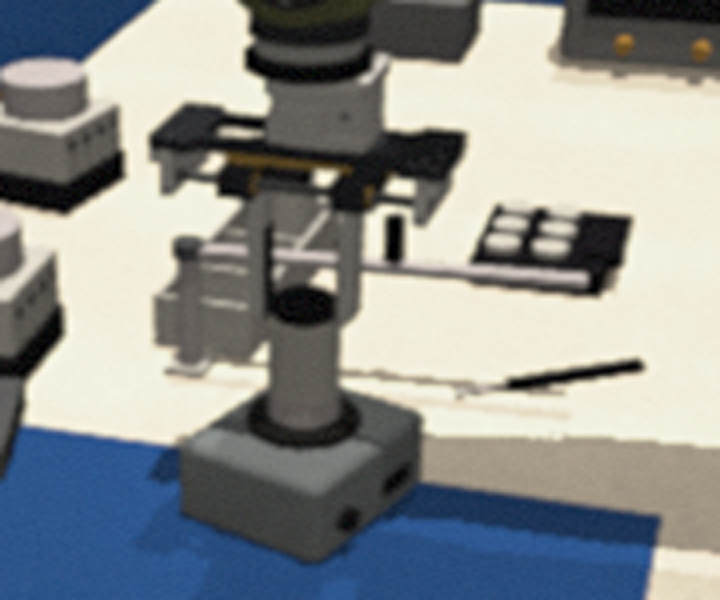

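The crop shows the slim can upright and centred on the sunken pad at (305,415). Now to bay_middle.

>>> send_rows(
  motion=[
    [[0,0,-0.3],[0,0,0],-1],
    [[0,0,-0.8],[0,0,0],-1],
    [[0,0,-1],[0,0,0],-1],
    [[0,0,-1],[0,0,0],-1],
    [[0,0,-0.8],[0,0,0],-1],
    [[-0.93,0.422,0],[0,0,0],-1],
    [[-0.93,0.422,0],[0,0,0],-1],
    [[-0.93,0.422,0],[0,0,0],-1],
    [[-0.93,0.422,0],[0,0,0],-1],
    [[-0.93,0.422,0],[0,0,0],-1],
  ],
)

```text
time_s: 35.2
ee_pos: [0.5254, -0.0729, 0.2473]
eef_rot: [-3.141, -0.0, 1.527]
force: [0.3, -0.4, -1.0]
grip_width: 0.0435
grip_force: 45.0
```

>>> send_rows(
  motion=[
    [[-0.93,0.422,0],[0,0,0],-1],
    [[-0.93,0.422,0],[0,0,0],-1],
    [[-0.93,0.422,0],[0,0,0],-1],
    [[-0.93,0.422,0],[0,0,0],-1],
    [[-0.93,0.422,0],[0,0,0],-1],
    [[-0.93,0.422,0],[0,0,0],-1],
    [[0,0,0],[0,0,0],-1],
    [[0,0,0],[0,0,0],-1],
    [[0,0,0],[0,0,0],-1],
  ],
)

```text
time_s: 36.1
ee_pos: [0.5935, -0.2416, 0.2476]
eef_rot: [-3.141, -0.0, 1.528]
force: [0.5, 0.2, -1.3]
grip_width: 0.0439
grip_force: 45.0
```

```bash
python3 held.py 12.png; python3 - <<'E'
from m import *
w=cloud(cam('top')); P,m=disc(w,(.53,.66,-.37,-.28),(.09,.108)); print(cv2.minEnclosingCircle(P[:,:2].astype(np.float32)),np.median(P[:,2]))
E
```

```text
[ 0.59351272 -0.24159767  0.24756707] [ 0.47072891  0.21111498 -1.32817808] 0.043864415232322936
top 0.19 fit (array([ 0.59459162, -0.24177015]), np.float64(0.022597471849195656)) n 81 zmin 0.19561243563839725
top 0.22 fit (array([ 0.59469   , -0.24137645]), np.float64(0.02246549813712136)) n 66 zmin 0.22017360098521463
side 0.19 fit (array([ 0.59178571, -0.23940886]), np.float64(0.019900489541069436)) n 123 zmin 0.1922404087891714
side 0.22 fit (array([ 0.5924114 , -0.24062811]), np.float64(0.0209225342097995)) n 97 zmin 0.22020769902029874
((0.0, 0.0), 0.0) nan
  return _methods._mean(a, axis=axis, dtype=dtype,
  ret = ret.dtype.type(ret / rcount)
```

>>> send_rows(
  motion=[
    [[0,0,1],[0,0,0],-1],
    [[0,0,1],[0,0,0],-1],
    [[0,0,1],[0,0,0],-1],
    [[0,0,0.8],[0,0,0],-1],
    [[0,0,0.6],[0,0,0],-1],
    [[0,0,0.4],[0,0,0],-1],
    [[0,0,0.4],[0,0,0],-1],
    [[0,0,0.4],[0,0,0],-1],
    [[0,0,0.3],[0,0,0],-1],
    [[0,0,0.2],[0,0,0],-1],
    [[0,0,0],[0,0,0],-1],
    [[0,0,0],[0,0,0],-1],
  ],
)

```text
time_s: 37.45
ee_pos: [0.5938, -0.2424, 0.0651]
eef_rot: [3.141, 0.0, 1.527]
force: [-0.1, 0.1, -2.0]
grip_width: 0.0441
grip_force: 45.0
```

>>> send_rows(
  motion=[
    [[0,0,0.1],[0,0,0],-1],
    [[0,0,0.07],[0,0,0],-1],
    [[0,0,0.03],[0,0,0],-1],
    [[0,0,0],[0,0,0],-1],
    [[0,0,0],[0,0,0],-1],
  ],
)

```text
time_s: 37.95
ee_pos: [0.5937, -0.2424, 0.059]
eef_rot: [3.141, 0.0, 1.527]
force: [-1.0, 0.3, 2.4]
grip_width: 0.0437
grip_force: 45.0
```

>>> send_rows(
  motion=[
    [[0,0,0],[0,0,0],1],
    [[0,0,0],[0,0,0],1],
    [[0,0,0],[0,0,0],1],
    [[0,0,0],[0,0,0],1],
    [[0,0,0],[0,0,0],1],
    [[0,0,0],[0,0,0],1],
    [[0,0,-1],[0,0,0],1],
    [[0,0,-1],[0,0,0],1],
    [[0,0,-1],[0,0,0],1],
    [[0,0,-1],[0,0,0],1],
    [[0,0,-1],[0,0,0],1],
    [[0,0,-0.3],[0,0,0],1],
  ],
  squeeze=20,
)

```text
time_s: 39.15
ee_pos: [0.5944, -0.2427, 0.2212]
eef_rot: [3.137, 0.002, 1.527]
force: [-0.2, 0.5, 0.6]
grip_width: 0.0943
grip_force: 0.0
```

>>> send_rows(
  motion=[
    [[0.824,-0.99,0],[0,0,0],1],
    [[0.824,-0.99,0],[0,0,0],1],
    [[0.824,-0.99,0],[0,0,0],1],
    [[0.824,-0.99,0],[0,0,0],1],
    [[0.824,-0.99,0],[0,0,0],1],
    [[0,0,0],[0,0,1],1],
    [[0,0,0],[0,0,1],1],
    [[0,0,0],[0,0,1],1],
    [[0,0,0],[0,0,1],1],
    [[0,0,0],[0,0,1],1],
    [[0,0,0],[0,0,1],1],
  ],
)

```text
time_s: 40.25
ee_pos: [0.4504, -0.1122, 0.2168]
eef_rot: [-3.141, 0.001, 0.802]
force: [-0.3, -0.1, 0.6]
grip_width: 0.0942
grip_force: 0.0
```

>>> send_rows(
  motion=[
    [[0,0,0],[0,0,1],1],
    [[0,0,0],[0,0,1],1],
    [[0,0,0],[0,0,1],1],
    [[0,0,0],[0,0,1],1],
    [[0,0,0],[0,0,1],1],
    [[0,0,0],[0,0,1],1],
    [[0,0,0],[0,0,0],1],
    [[0,0,0],[0,0,0],1],
  ],
)

```text
time_s: 41.05
ee_pos: [0.4505, -0.1123, 0.2172]
eef_rot: [-3.141, 0.001, 0.091]
force: [-0.2, -0.3, -0.0]
grip_width: 0.0944
grip_force: 0.0
```

```bash
python3 look.py 13.png; python3 - <<'E'
from m import *
for n in('top','side'):
  w=cloud(cam(n))
  for a,b in((-.37,-.28),(-.275,-.2)):
    P,m=disc(w,(.53,.66,a,b),(.09,.11)); print(n,cv2.minEnclosingCircle(P[:,:2].astype(np.float32)),P[:,2].min() if len(P) else 0,P[:,2].max() if len(P) else 0,len(P))
E
```

```text
side post [ 0.44278747 -0.11770666] [ 0.45818268 -0.10301638] 30
[ 0.45058483 -0.11231467  0.21745897] [-3.14138733e+00  3.42120695e-04  8.97272212e-02]
top ((0.5891678929328918, -0.31695297360420227), 0.030186068266630173) 0.0900863666594408 0.10584403474864565 467
top ((0.5944718718528748, -0.242263063788414), 0.020627932623028755) 0.09041732842085655 0.10497779282954613 226
side ((0.5889338254928589, -0.3284824788570404), 0.04236723482608795) 0.09001727127124483 0.10679765796187492 140
side ((0.5925988554954529, -0.24214792251586914), 0.02191849797964096) 0.09072006366769621 0.10155333048026965 79
```

View pics/side13.png

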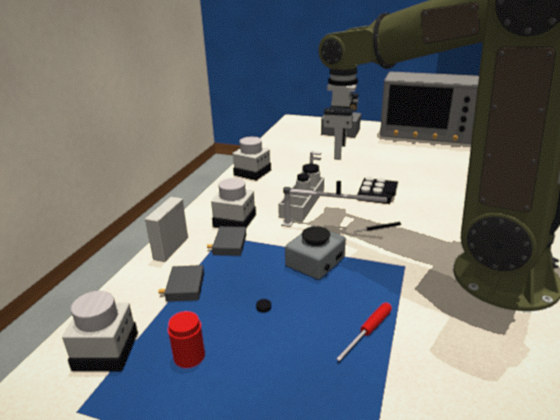

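Both cans stand in the carrier, at (303,180) and (312,170). The bar is open and the gripper is over its post. Now I grip the post and close the bar.

>>> send_rows(
  motion=[
    [[0,0,1],[0,0,0],1],
    [[0,0,1],[0,0,0],1],
    [[0,0,0.7],[0,0,0],1],
    [[0,0,0.4],[0,0,0],1],
    [[0,0,0],[0,0,0],1],
    [[0,0,0],[0,0,0],-1],
    [[0,0,0],[0,0,0],-1],
    [[0,0,0],[0,0,0],-1],
    [[0,0,0],[0,0,0],-1],
    [[0,0,0],[0,0,0],-1],
    [[0,0,0],[0,0,0],-1],
  ],
)

```text
time_s: 42.35
ee_pos: [0.4507, -0.1123, 0.1249]
eef_rot: [3.142, -0.0, 0.087]
force: [1.2, -0.2, -0.0]
grip_width: 0.0492
grip_force: 0.0
```

>>> send_rows(
  motion=[
    [[0,0,0],[0,0,0],-1],
    [[0,0,0],[0,0,0],-1],
    [[0,0,0],[0,0,0],-1],
    [[0,0,0],[0,0,0],-1],
    [[0,0,0],[0,0,0],-1],
    [[0,0,0],[0,0,0],-1],
    [[0,0,0],[0,0,0],-1],
    [[0,0,0],[0,0,0],-1],
  ],
)

```text
time_s: 43.15
ee_pos: [0.4507, -0.1124, 0.1248]
eef_rot: [3.142, -0.0, 0.087]
force: [1.3, -0.3, -0.1]
grip_width: 0.0152
grip_force: 20.0
```

>>> send_rows(
  motion=[
    [[0.036,0.6,0],[0,0,-1],-1],
    [[0.036,0.6,0],[0,0,-1],-1],
    [[0.036,0.6,0],[0,0,-1],-1],
    [[0.036,0.6,0],[0,0,-1],-1],
    [[0.036,0.6,0],[0,0,-1],-1],
    [[0,0,0],[0,0,0],-1],
  ],
)

```text
time_s: 43.75
ee_pos: [0.4842, -0.1968, 0.1247]
eef_rot: [3.141, 0.002, 0.69]
force: [-7.9, -6.7, 5.4]
grip_width: 0.0149
grip_force: 20.0
```

>>> send_rows(
  motion=[
    [[0.036,0.6,0],[0,0,-1],-1],
    [[0.036,0.6,0],[0,0,-1],-1],
    [[0.036,0.6,0],[0,0,-1],-1],
    [[0.036,0.6,0],[0,0,-1],-1],
    [[0.036,0.6,0],[0,0,-1],-1],
    [[0,0,0],[0,0,0],-1],
    [[0,0,0],[0,0,0],-1],
  ],
)

```text
time_s: 44.45
ee_pos: [0.5582, -0.2458, 0.1248]
eef_rot: [3.141, 0.003, 1.286]
force: [-3.5, -11.2, 0.5]
grip_width: 0.0148
grip_force: 20.0
```

>>> send_rows(
  motion=[
    [[0.036,0.6,0],[0,0,-1],-1],
    [[0.03,0.45,0],[0,0,-0.75],-1],
    [[0,0,0],[0,0,0],-1],
    [[0,0,0],[0,0,0],-1],
  ],
)

```text
time_s: 44.85
ee_pos: [0.5894, -0.2514, 0.1248]
eef_rot: [3.141, 0.004, 1.496]
force: [0.4, -14.3, -0.7]
grip_width: 0.0152
grip_force: 20.0
```

>>> send_rows(
  motion=[
    [[-0.03,0.08,0],[0,0,-0.1],-1],
    [[-0.02,0.06,0],[0,0,-0.1],-1],
    [[0,0.05,0],[0,0,0],-1],
    [[0,0,0],[0,0,0],-1],
  ],
)

```text
time_s: 45.25
ee_pos: [0.5935, -0.2518, 0.1247]
eef_rot: [-3.138, 0.001, 1.52]
force: [-12.3, -4.1, 5.3]
grip_width: 0.015
grip_force: 20.0
```

>>> send_rows(
  motion=[
    [[0,0.05,0],[0,0,0],-1],
    [[0,0,0],[0,0,0],-1],
    [[0,0,0],[0,0,0],-1],
  ],
)

```text
time_s: 45.55
ee_pos: [0.5935, -0.2519, 0.1246]
eef_rot: [-3.135, 0.001, 1.52]
force: [-22.2, -4.0, 8.7]
grip_width: 0.0151
grip_force: 20.0
```

```bash
python3 - <<'E'
from m import *
c=cam('side'); cv2.imwrite('pics/c14.png',cv2.resize(c['pixels'][140:240,260:380,::-1],(720,600),interpolation=2))
E
```

```text
(no output)
```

View pics/c14.png

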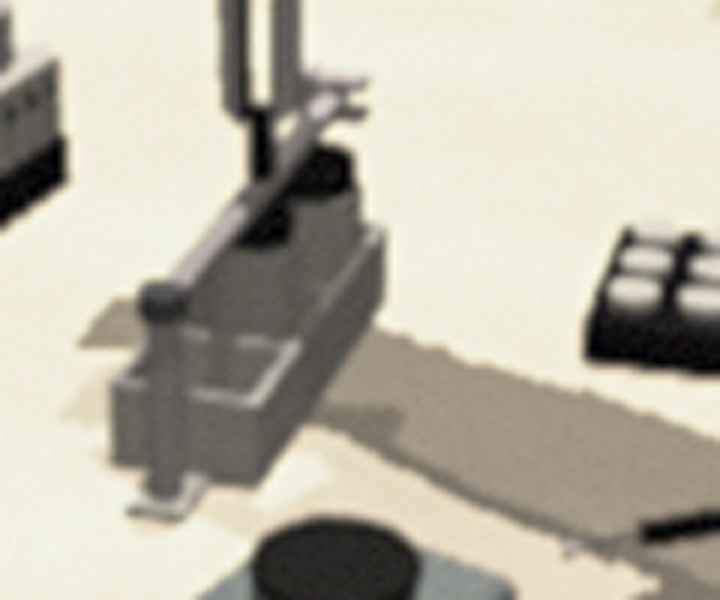

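The crop shows the bar's tip inside the catch slot at (335,95). The post met a hard stop exactly where the closed position was predicted. I'll ease the load, release and retreat.

>>> send_rows(
  motion=[
    [[0,-0.09,0],[0,0,0],-1],
    [[0,0,0],[0,0,0],-1],
    [[0,0,0],[0,0,0],1],
    [[0,0,0],[0,0,0],1],
    [[0,0,0],[0,0,0],1],
    [[0,0,0],[0,0,0],1],
    [[0,0,0],[0,0,0],1],
    [[0,0,-1],[0,0,0],1],
    [[0,0,-1],[0,0,0],1],
    [[0,0,-1],[0,0,0],1],
    [[0,0,-1],[0,0,0],1],
  ],
)

```text
time_s: 46.7
ee_pos: [0.5937, -0.2506, 0.2461]
eef_rot: [3.142, -0.0, 1.521]
force: [1.0, -0.5, 0.5]
grip_width: 0.0838
grip_force: 0.0
```

>>> send_rows(
  motion=[
    [[0,-1,-0.5],[0,0,0],1],
    [[0,-1,0],[0,0,0],1],
    [[0,-1,0],[0,0,0],1],
    [[0,-1,0],[0,0,0],1],
    [[0,-1,0],[0,0,0],1],
    [[0,-1,0],[0,0,0],1],
    [[0,0,0],[0,0,0],1],
    [[0,0,0],[0,0,0],1],
  ],
)

```text
time_s: 47.5
ee_pos: [0.4141, -0.2419, 0.2603]
eef_rot: [3.141, 0.0, 1.52]
force: [1.1, -0.6, -0.1]
grip_width: 0.0943
grip_force: 0.0
```

```bash
python3 - <<'E'
from m import *
for n in('top','side'):
  c=cam(n); w=cloud(c); save(c,n+'15.png')
  P,_=disc(w,(.55,.65,-.37,-.12),(.109,.119)); r=cv2.fitLine(P[:,:2].astype(np.float32),cv2.DIST_HUBER,0,.01,.01).ravel(); print(n,'theta',1.527-np.arctan2(r[1],r[0])%np.pi)
  P,_=disc(w,(.45,.68,-.42,-.06),(.14,.162)); print(' post',P[:,:2].min(0),P[:,:2].max(0))
  if n=='top': cv2.imwrite('pics/c15.png',cv2.resize(c['pixels'][190:280,320:480,::-1],(800,450),interpolation=2))
print(get_obs()['time_s'],get_obs()['force'])
E
```

```text
top theta 0.0033261776
 post [ 0.58653905 -0.256893  ] [ 0.60212194 -0.24322756]
side theta 0.0022181273
 post [ 0.5855806 -0.2569084] [ 0.60115656 -0.23761644]
47.6 [-0.4286693  -0.16522707 -0.02615214]
```

View pics/c15.png

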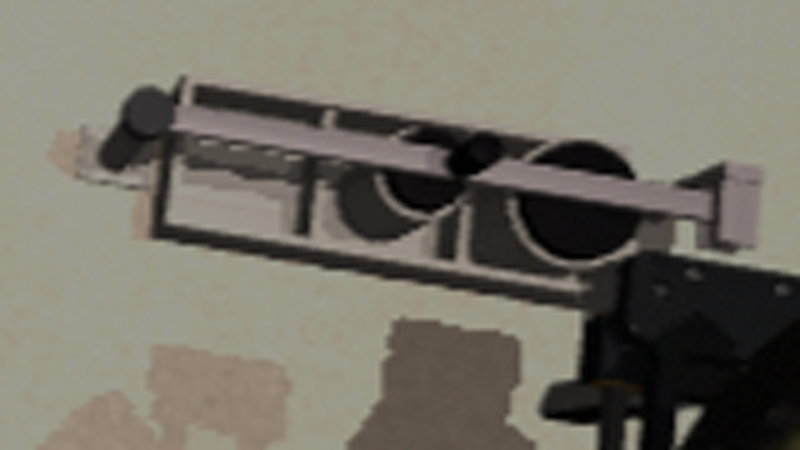

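The crop shows the bar lying over both cans with its tip in the catch at (715,205). The measured angle is about 0.002 to 0.003 rad, within the measurement error of closed, and the gripper is clear.

```bash
python3 -c "
from station import *
print(hand_in())"
```

```text
the job is handed in; nothing more can be done
None
```

The job is handed in, and no verdict came back: the wide and then the slim canister (the medium one was absent) were each pressed fully down for over 3 s and stand upright in bay_far and bay_middle, with the bar home in its catch.

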